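# Close up the battery case: sliding cover and tapered neck plug

## Task

Close up the black battery case. First draw the sliding cover out from under the instrument riser (only its plain nose can be reached there, so put it down and take it again by the tab at its tail) and slide it nose first into the case until its end plate is flush against the case; then set the tapered plug that fits upright into the round neck, its shoulder flat on the rim. Let go of both and leave the other things on the bench alone.

Things in the scene. Friction and masses are not known exactly. Their poses are not given: they have to be found in the camera images.
- case: Fixed black printed case, 170 (x) x 68 mm, 44.5 mm high. Origin: centre of underside. In its flat -x end face (x = -85 mm) is the mouth of a slot running to +x between grooved rails over green cells: 48.5 mm wide, 104 mm deep, floor 30 mm and underside of the lips 38.5 mm above the table (lips leave the middle 39 mm open on top). Round neck on top at x = +50 mm.
- case_slot (a point): Middle of the slot's mouth on the slot floor: case x = -85 mm, y = 0, 30 mm above the table. Axes as the case.
- case_neck (a point): Centre of the neck's mouth at rim height, 75 mm above the table. Bore 33 mm across, straight, 45 mm deep; the neck is 43 mm across outside. Axes as the case.
- cover: Loose black cover, 70 g. Origin: centre of underside of its plate, 100 (x) x 46 x 6 mm; +x end is the nose. Tail: end plate x -56..-50 mm, 62 wide, 14 high; then finger tab x -84..-56, 14 thick (y), 24 high; undersides level. Starts flat, tail under the riser, some 60 mm of nose out. Home: end plate touches the case's end face, origin at case x = -35 mm, 30 mm up, x axes alike.
- riser: Fixed plywood instrument riser, a low bridge 170 mm deep (x), 240 mm wide (y), top 52 mm above the table, clear height below 42 mm, open only at its -x side, with a 55 mm high meter on the rear half. Origin: centre of its footprint on the table; the open edge is at x = -85 mm.
- plug: Loose dark rubber plug that fits the neck, the middle in size of three alike, standing on its narrow end. Origin: centre of the narrow end; z up its axis. Tapers from 22 (z = 0) to 30 mm across (z = 28 mm), then shoulder 44 mm across (z 28..33), then round grip 24 mm across (z 33..63). Seated, its origin is 28 mm below the neck's rim.
- plug_wide: Bystander: plug too wide for the neck (taper 34 to 42 mm, shoulder 56 mm, grip 24 mm across, 63 mm high). Origin: centre of the narrow end.
- plug_thin: Bystander: plug too thin for the neck (taper 18 to 23 mm, shoulder 30 mm, grip 18 mm across, 63 mm high). Origin: centre of the narrow end.
- cell_a: Bystander: battery cell standing upright, 18 mm across, 65 mm high. Origin: centre of the underside.
- cell_b: Bystander: a second such cell.
- tape_roll: Bystander: amber roll lying flat, 52 mm across, 19 mm high. Origin: centre of the underside.
- screwdriver: Bystander: screwdriver lying on the bench, 160 mm long along its x axis.
There are look-alikes about, which are no part of the job. Leave any pink or yellow look-alike of the case alone.

How it is judged:
By the outcome, as a careful person would: the job done as asked, in the order asked, and still so for the second after the job is handed in, with the robot touching nothing.
It also fails if it takes over 62 s, if anything falls off the work surface, if the arm or the gripper's body presses on something with over 40 N, if the wrist force passes 120 N, or if a joint passes its speed limit or range.

## Robot

A 6-joint arm with a two-finger parallel gripper is mounted at the origin on the work surface. World frame = base frame: x ahead of the robot, y to its left, z up, the work surface at z = 0. Lengths are in mm, angles in rad, forces in N, time in s.
With the tool pointing down it reaches from about 350 to 975 mm from the base axis. Payload 7.1 kg.
Tool frame: the origin (TCP) lies at the very end of the fingers, on their centre line; the grasp point (between the pads) lies tcp_to_grasp behind it (tcp_to_grasp is the distance from the TCP to the grasp point, in mm); z points along the fingers, x is the direction in which the jaws open and shut, and the axes are right-handed (so a half turn about z gives the same grasp; the last joint's range is limited). The gripper opens to 88 mm and grips with 3 to 60 N. Pads are 20 mm wide; open, the fingers measure 115 mm over their backs; the gripper's body (75 mm by 178 mm) begins 61 mm behind the grasp point.
Start: joints at [1.114, 0.423, 1.63, -0, 1.089, -0.019], TCP at [264.935, 566.051, 222.675] pointing down, gripper open.
Joint ranges: [-3, 3], [-0.9, 2.11], [0.09, 2.58], [-1.31, 4.45], [0.11, 2.69], [-2.54, 2.54]. Speed limits (rad/s): [2.39, 2.39, 3.01, 3.14, 3.14, 3.14].

## Interface

Orientations are given as a rotation vector (axis times angle).
In Python, from workcell import get_obs, get_image, close_job, recognise, mark_of, tcp_to_grasp gives the robot as it stands. The module is installed in compiled form; this text tells all that it offers.
- The arm moves only by the tool move_arm, never from a script. Its argument "motion" is a list of rows, each a list of 7 numbers: the shift along the world's x, y, z in mm, then the turn, a rotation vector about the world's x, y, z in rad, then the finger opening in mm, from 0 to 87.8. A call has 1 to 5 rows; each row is the pose to reach, as a shift and turn from the pose commanded when the call began; what a row does not reach only later rows make up. A row lasts 1/12 s, in which the tool goes at most 41.7 mm and 7.16 degrees, less where a joint would pass 70% of its speed; a pose out of reach is approached as far as the arm can. A call with a gripper value outside its range is refused whole. The fingers move at their own pace and stop on an object; the grip force is fixed at half the most. Time passes only in rows, so rows that repeat a pose let the fingers close. It gives the time, the measured TCP pose, the force and the opening at its end, in the units of the state.
- get_obs(): the state, without advancing time (a new reading comes with each control period).
- get_image(name): name is "scene" or "top" or "wrist"; returns a dict with "color" (480x640x3 uint8, red, green, blue), "mtx" (3x3 intrinsics, pixels), "camera_from_world" (4x4, takes a point from world to camera coordinates). Camera axes: x right, y up, looking along -z (the intrinsics and any distortion apply to the point x, -y, -z); pixel columns grow to the right and rows downward; lengths in mm; the calibration is good to about 2 mm. A picture is of the moment at which its call begins. There is no depth.
- close_job(): hands the job in, once; it reports no verdict.
Trained networks look in a picture, given as the dict that the camera call returned (one of the last four; its "shot" number tells which), for a name from the list of things; names that differ only in an ending like _2 or _b are one class to them, and where a whole thing is asked for, a point or a joint stands for the part that bears it (a point fixed in the world has none). Each returns a list of dicts, best first, with "p" (0 to 1); they miss things now and then, are a little off and sometimes report something else, mostly with a low value. They report only what shows in the picture. A call takes as long as a camera call. They do not tell look-alikes from the thing itself.
- recognise(picture, label): "bbox" ([centre column, centre row, width, height] in pixels, round what is visible of it).
- mark_of(picture, label): "location" ([row, column] in pixels: a listed point, or the origin of a listed thing).
The state is a dict: "t": time; "qpos": joint angles; "qvel": joint speeds; "joint_torque": joint torques, N m; "ee_pos": TCP position; "orientation": TCP orientation; "ft_force": force on the tool from outside, world axes, zero at the start; "moment": the same for the moment, N m; "width": finger opening in mm.
Only numpy, scipy, OpenCV 4.12 (cv2) and the standard library are available. Lean on these libraries where they do the work, as an engineer would, in place of code of your own. Each camera call takes 0.05 s, during which the arm holds its last target. There are 200 camera calls.

## Working session

There is one attempt and no reset: what is moved stays moved. The work goes in short steps, Python scripts to look and compute and a tool call to move; the robot and the scene stay as the last step left them, time stands still between calls to the robot, and variables do not carry over. Pictures are saved under pics/ and viewed, about 8 in all and at most 12, crops included, and the job is handed in when it is done.

Besides the shell and the picture viewer there is one more tool, called after ">>>" in YAML: its name, and indented under it one key for each argument. move_arm: Moves the arm, as the interface text tells. Its arguments: {"type":"object","properties":{"motion":{"type":"array"}},"required":["motion"]}

```bash
mkdir -p pics; cat > h.py <<'E'
import numpy as np, cv2
from workcell import *
def save(im,name,crop=None,scale=1):
    a=im["color"][:,:,::-1]
    if crop: c0,r0,c1,r1=crop; a=a[r0:r1,c0:c1]
    cv2.imwrite("pics/"+name,cv2.resize(a,None,fx=scale,fy=scale,interpolation=cv2.INTER_CUBIC))
def ray(im,col,row):
    T=np.array(im["camera_from_world"]);K=np.array(im["mtx"])
    d=np.linalg.inv(K)@[col,row,1.]; d=np.array([d[0],-d[1],-d[2]])
    return -T[:3,:3].T@T[:3,3], T[:3,:3].T@d
def at(im,col,row,z):
    o,d=ray(im,col,row); return o+d*(z-o[2])/d[2]
def proj(im,P):
    T=np.array(im["camera_from_world"]);K=np.array(im["mtx"])
    p=T[:3,:3]@np.asarray(P,float)+T[:3,3]; q=K@[p[0],-p[1],-p[2]]; return q[:2]/q[2]
E
cat > a.py <<'E'
from h import *
o=get_obs(); print({k:np.round(v,3) for k,v in o.items()}, tcp_to_grasp)
Z=dict(case=0,case_slot=30,case_neck=75,cover=0,riser=0,plug=0,plug_thin=0,plug_wide=0,cell_a=0,tape_roll=0,screwdriver=0)
S={}
for n in("top","scene"):
    im=get_image(n);S[n]=im;print(n,im.keys(), "cam",ray(im,320,240)[0].round())
    for l,z in Z.items():
        for m in mark_of(im,l)[:4]:
            r,c=m["location"];print(l,round(m["p"],2),"px",round(c),round(r),"xy",at(im,c,r,z)[:2].round())
a=np.hstack([S["top"]["color"],S["scene"]["color"]])
save(S["top"],"top.png",scale=1.25);save(S["scene"],"scene.png",scale=1.25)
E
python3 a.py
```

```text
{'t': np.float64(0.0), 'qpos': array([ 1.114,  0.424,  1.631,  0.   ,  1.089, -0.019]), 'qvel': array([-0.001, -0.002, -0.001,  0.002,  0.001,  0.001]), 'joint_torque': array([ 1.0000e-03, -5.4464e+01, -2.7367e+01,  6.4000e-02,  2.3000e-02,
       -0.0000e+00]), 'ee_pos': array([264.697, 565.591, 221.933]), 'orientation': array([ 2.650e+00,  1.686e+00, -2.000e-03]), 'ft_force': array([-0.432, -0.034, -0.25 ]), 'moment': array([0.018, 0.003, 0.001]), 'width': np.float64(87.828)} 18.700000000000003
top dict_keys(['color', 'mtx', 'camera_from_world', 'shot']) cam [ 386.   17. 1167.]
case 0.89 px 421 359 xy [ 325. -182.]
case 0.71 px 381 250 xy [ 546. -103.]
case 0.58 px 261 347 xy [347. 143.]
case 0.52 px 496 306 xy [ 432. -337.]
case_slot 0.83 px 381 371 xy [302. -96.]
case_slot 0.71 px 219 351 xy [341. 224.]
case_slot 0.6 px 346 258 xy [526. -29.]
case_neck 0.97 px 452 356 xy [ 333. -226.]
case_neck 0.6 px 288 349 xy [347.  84.]
cover 0.69 px 197 258 xy [530. 280.]
riser 0.71 px 148 262 xy [522. 382.]
plug 0.87 px 493 308 xy [ 427. -330.]
plug_thin 0.69 px 501 257 xy [ 532. -352.]
plu
[... 354 characters left out ...]
1033. -453.  845.]
case 0.8 px 275 285 xy [ 541. -108.]
case 0.72 px 299 172 xy [340. 126.]
case 0.71 px 179 239 xy [ 327. -177.]
case_slot 0.78 px 304 250 xy [534. -29.]
case_slot 0.71 px 328 143 xy [338. 216.]
case_slot 0.68 px 204 203 xy [304. -96.]
case_neck 0.86 px 257 283 xy [ 560. -158.]
case_neck 0.72 px 286 158 xy [354.  81.]
case_neck 0.46 px 155 362 xy [ 571. -364.]
cover 0.73 px 410 185 xy [535. 275.]
cover 0.26 px 352 364 xy [ 752. -116.]
plug 0.71 px 137 323 xy [ 438. -338.]
plug_thin 0.97 px 158 363 xy [ 530. -352.]
cell_a 0.73 px 353 363 xy [ 751. -115.]
cell_a 0.58 px 317 404 xy [ 762. -206.]
tape_roll 0.86 px 271 226 xy [423. -20.]
screwdriver 0.68 px 412 311 xy [751.  35.]
```

View pics/top.png

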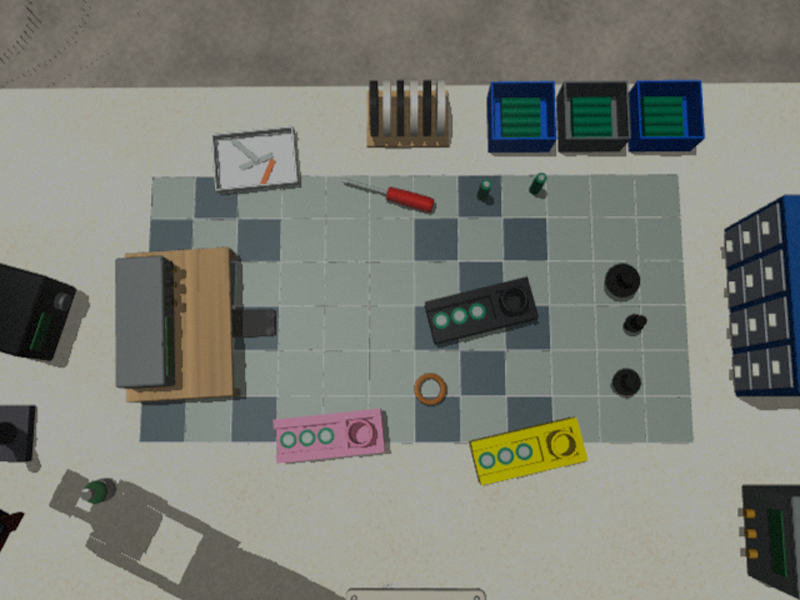

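View pics/scene.png

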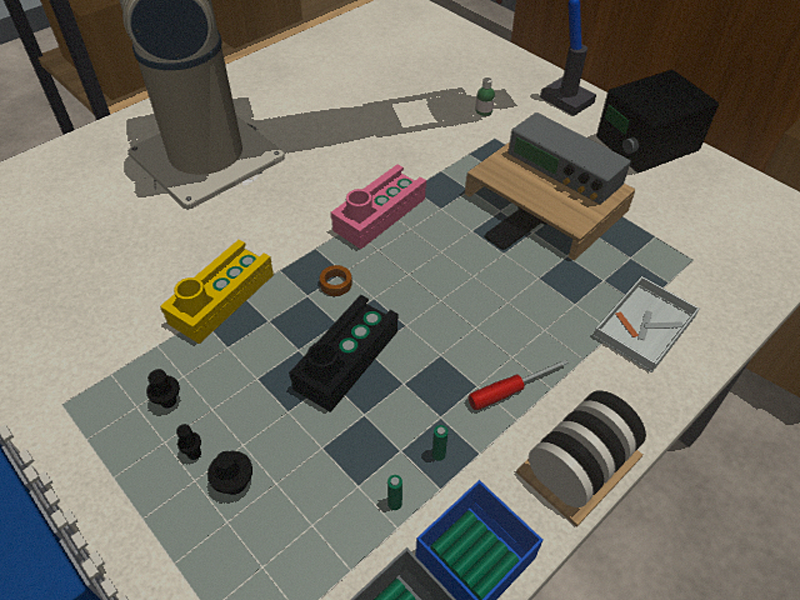

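In the top view (1.25x pixels), the black case is at (482,311), with mouth left at about (430,322) and neck right at (513,300). Pink (330,436) and yellow (528,450) are decoys. The cover's nose shows at (255,322), pointing to -y out of the riser. The plugs are at (622,280), (634,323) and (626,382). The network puts the middle plug at (626,382), and I'll check that by size in one crop.

```bash
cat > b.py <<'E'
from h import *
im=get_image("top"); sc=get_image("scene")
a=im["color"][:,:,::-1]; s=sc["color"][:,:,::-1]
f=lambda a,c0,r0,c1,r1,W,H:cv2.resize(a[r0:r1,c0:c1],(W,H),interpolation=cv2.INTER_CUBIC)
# panels: plugs top(470..530,210..330)x? , plugs scene, case, cover
p1=f(a,470,210,530,330,300,600)
p2=f(a,330,210,440,285,500,300)   # x4.55,4
p3=f(a,170,230,245,280,500,300)
cv2.imwrite("pics/c.png",np.hstack([p1,np.vstack([p2,p3])]))
g=cv2.cvtColor(im["color"],cv2.COLOR_RGB2GRAY)
def blob(c0,r0,c1,r1,t,z):
    m=np.zeros_like(g);m[r0:r1,c0:c1]=(g[r0:r1,c0:c1]<t)
    n,L,st,ce=cv2.connectedComponentsWithStats(m)
    i=1+np.argmax(st[1:,4]); pts=np.argwhere(L==i)[:,::-1].astype(np.float32)
    r=cv2.minAreaRect(pts); b=cv2.boxPoints(r); W=np.array([at(im,*p,z)[:2] for p in b])
    print("area",st[i,4],"px",b.round(1).tolist(),"world",W.round(1).tolist(),"sides",np.linalg.norm(W[1]-W[0]).round(),np.linalg.norm(W[2]-W[1]).round())
for t in(35,50):
    blob(330,210,440,285,t,44.5); blob(180,238,235,280,t,6)
    blob(475,205,520,242,t,31); blob(475,242,520,275,t,31); blob(475,285,520,330,t,31)
print(a[258,200:225].mean(1).round().tolist())
E
python3 b.py
```

```text
area 713 px [[343.79998779296875, 241.3000030517578], [421.5, 221.89999389648438], [430.1000061035156, 256.20001220703125], [352.3999938964844, 275.6000061035156]] world [[558.5, -25.2], [597.6, -181.5], [528.0, -196.8], [489.3, -41.8]] sides 161.0 71.0
area 162 px [[186.0, 247.0], [193.0, 247.0], [193.0, 269.0], [186.0, 269.0]] world [[553.0, 301.9], [553.0, 287.3], [507.0, 285.9], [507.0, 300.5]] sides 15.0 46.0
area 556 px [[481.29998779296875, 232.10000610351562], [489.3999938964844, 207.8000030517578], [514.2999877929688, 216.10000610351562], [506.20001220703125, 240.39999389648438]] world [[578.8, -304.2], [629.0, -322.7], [611.6, -372.3], [561.7, -353.6]] sides 53.0 53.0
area 180 px [[498.29998779296875, 262.79998779296875], [501.5, 249.89999389648438], [517.0999755859375, 253.8000030517578], [513.7999877929688, 266.70001220703125]] world [[516.1, -335.7], [542.4, -343.3], [534.4, -374.0], [508.2, -366.3]] sides 27.0 32.0
area 347 px [[490.0, 296.0], [511.0, 296.0], [511.0, 315.0], [490.0, 315.0]] world [[449.6, -316.2], [449.5, -357.9], [411.9, -356.1], [411.9, -314.6]] sides
[... 649 characters left out ...]
241.8000030517578]] world [[583.1, -301.8], [631.9, -327.7], [607.3, -374.3], [558.8, -348.2]] sides 55.0 53.0
area 194 px [[499.0, 252.0], [516.0, 252.0], [516.0, 265.0], [499.0, 265.0]] world [[538.1, -338.1], [538.0, -372.1], [511.7, -370.8], [511.7, -336.9]] sides 34.0 26.0
area 368 px [[487.3999938964844, 311.79998779296875], [493.8999938964844, 292.29998779296875], [514.5999755859375, 299.20001220703125], [508.1000061035156, 318.70001220703125]] world [[418.2, -309.8], [456.9, -324.3], [443.2, -364.7], [404.6, -350.0]] sides 41.0 43.0
[50.0, 55.0, 56.0, 53.0, 51.0, 49.0, 53.0, 56.0, 50.0, 53.0, 54.0, 52.0, 54.0, 51.0, 49.0, 54.0, 56.0, 51.0, 58.0, 41.0, 36.0, 86.0, 105.0, 147.0, 143.0]
```

View pics/c.png

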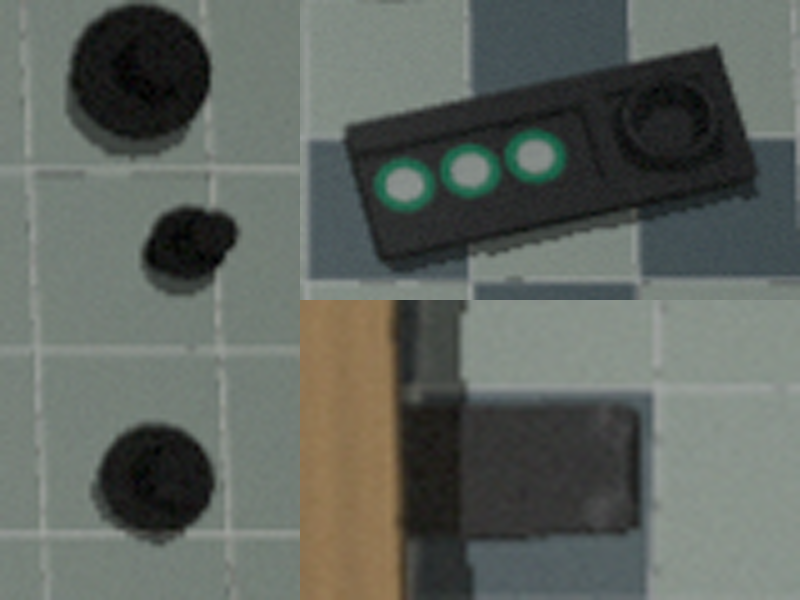

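>>> move_arm:
  motion:
    - [265,-311,-60,0,0,-1.13,87.8]
    - [265,-311,-60,0,0,-1.13,87.8]
    - [265,-311,-60,0,0,-1.13,87.8]
    - [265,-311,-60,0,0,-1.13,87.8]
    - [265,-311,-60,0,0,-1.13,87.8]

```text
t: 1.72
ee_pos: [399.5, 407.8, 192.3]
orientation: [-3.043, -0.781, -0.001]
ft_force: [-0.2, -0.2, -0.7]
width: 87.9
```

The crop shows all three plugs. Shoulders measure about 55 mm, 30 mm and 42 mm, so the middle plug is the lowest, at world (431,-336). The case mouth is on its left end. The cover's nose is out of the riser, its end at column 220.6 and its sides at rows 247.5 to 269.5. I'll go above the nose.

>>> move_arm:
  motion:
    - [130,-163,-30,0,0,-0.5,87.8]
    - [130,-163,-30,0,0,-0.5,87.8]
    - [130,-163,-30,0,0,-0.5,87.8]
    - [130,-163,-30,0,0,-0.5,87.8]
    - [130,-163,-30,0,0,-0.5,87.8]

```text
t: 2.13
ee_pos: [528.3, 246.2, 162.7]
orientation: [-3.141, -0.002, -0.001]
ft_force: [-0.1, -0.3, 0.1]
width: 87.5
```

```bash
cat > w.py <<'E'
from h import *
import sys
o=get_obs(); print(o["t"],o["ee_pos"].round(1),o["orientation"].round(3),o["ft_force"].round(1),o["width"].round(1))
im=get_image("wrist"); save(im,sys.argv[1]); print("cam",ray(im,320,240))
for l,z in(("cover",0),("case_slot",30),("case_neck",75),("case",0),("plug",0)):
    for m in mark_of(im,l)[:2]:
        r,c=m["location"];print(l,round(m["p"],2),"px",round(c),round(r),"xy",at(im,c,r,z)[:2].round(1))
import pickle;pickle.dump({k:im[k] for k in("color","mtx","camera_from_world")},open("im.pkl","wb"))
E
python3 w.py w1.png; python3 - <<'E'
import sys;sys.path.insert(0,'.')
from h import *
im=get_image("top")
for c,r in((220.6,247.5),(220.6,269.5),(186,247.5),(186,269.5)): print(at(im,c,r,6).round(1))
E
```

```text
[551.9 229.6   6. ]
[505.9 228.5   6. ]
[552.  301.9   6. ]
[506.  300.4   6. ]Traceback (most recent call last):
  File "w.py", line 3, in <module>
    o=get_obs(); print(o["t"],o["ee_pos"].round(1),o["orientation"].round(3),o["ft_force"].round(1),o["width"].round(1))
                                                                                                    ^^^^^^^^^^^^^^^^
AttributeError: 'float' object has no attribute 'round'
```

```bash
sed -i 's/o\["width"\].round(1)/round(o["width"],1)/' w.py; python3 w.py w1.png
```

```text
2.1833 [532.1 241.2 161.8] [3.14e+00 5.00e-03 3.00e-03] [ 2.9 -3.3 -0.5] 88.0
cam (array([531.2644418 , 309.97253368, 324.14527577]), array([ 0.01444827, -0.25562206, -0.96673571]))
cover 0.77 px 316 178 xy [532.5 282.7]
case_slot 0.67 px 93 249 xy [337.4 223.2]
case 0.61 px 130 324 xy [342.2 134.3]
case 0.15 px 308 64 xy [525.2 378.4]
```

View pics/w1.png

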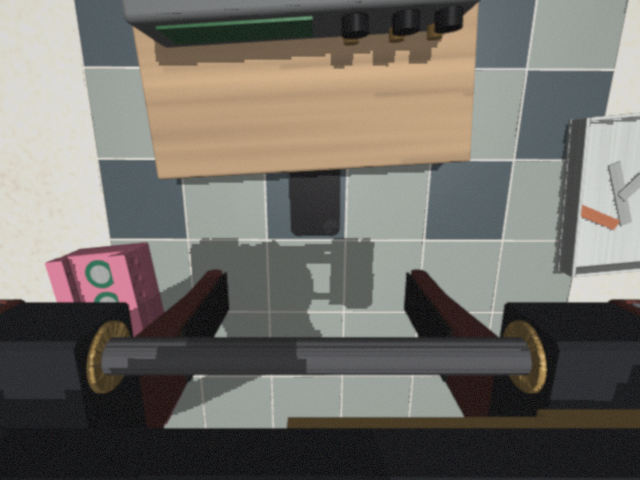

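The wrist view agrees: the nose end is at row 235, columns 291–340, straight along y, centred near x=530. I'll descend with the pads about 22 mm behind the nose.

>>> move_arm:
  motion:
    - [-1,9,-40,0,0,0,87.8]
    - [-1,9,-80,0,0,0,87.8]
    - [-1,9,-120,0,0,0,87.8]
    - [-1,9,-148,0,0,0,87.8]
    - [-1,9,-148,0,0,0,87.8]

```text
t: 2.9
ee_pos: [521.5, 256.7, 9.7]
orientation: [3.138, 0.017, -0.013]
ft_force: [-0.5, -0.6, 0.2]
width: 87.6
```

>>> move_arm:
  motion:
    - [0,0,0,0,0,0,87.8]
    - [0,0,0,0,0,0,87.8]

```text
t: 3.07
ee_pos: [526.8, 258.3, 16.3]
orientation: [-3.141, -0.015, -0.003]
ft_force: [1.1, -0.8, 0.2]
width: 88.0
```

>>> move_arm:
  motion:
    - [0,0,0,0,0,0,87.8]
    - [0,0,0,0,0,0,87.8]
    - [0,0,0,0,0,0,87.8]

```text
t: 3.32
ee_pos: [527.3, 257.5, 16.6]
orientation: [-3.14, -0.013, -0.004]
ft_force: [-0.2, -0.4, -0.1]
width: 87.9
```

>>> move_arm:
  motion:
    - [2,-6,-7,0,0,0,87.8]
    - [2,-6,-14,0,0,0,87.8]
    - [2,-6,-14,0,0,0,87.8]
    - [2,-6,-14,0,0,0,87.8]

```text
t: 3.65
ee_pos: [528.6, 250.5, 0.4]
orientation: [3.142, 0.012, 0.001]
ft_force: [0.7, -0.6, 2.0]
width: 87.7
```

>>> move_arm:
  motion:
    - [0,0,0,0,0,0,30]
    - [0,0,0,0,0,0,30]
    - [0,0,0,0,0,0,30]
    - [0,0,0,0,0,0,30]
    - [0,0,0,0,0,0,30]

```text
t: 4.07
ee_pos: [527.8, 250.9, 0.5]
orientation: [3.141, 0.013, -0.001]
ft_force: [0.3, 0.7, 0.1]
width: 58.0
```

>>> move_arm:
  motion:
    - [0,0,1.5,0,0,0,30]
    - [0,0,1.5,0,0,0,30]
    - [0,0,1.5,0,0,0,30]
    - [0,0,1.5,0,0,0,30]
    - [0,0,1.5,0,0,0,30]

```text
t: 4.48
ee_pos: [528.1, 251.0, 2.3]
orientation: [3.142, 0.013, -0.0]
ft_force: [-0.2, -0.4, 0.8]
width: 45.8
```

>>> move_arm:
  motion:
    - [0,-12,0,0,0,0,30]
    - [0,-26,0,0,0,0,30]
    - [0,-42,0,0,0,0,30]
    - [0,-60,0,0,0,0,30]
    - [0,-75,0,0,0,0,30]

```text
t: 4.9
ee_pos: [528.0, 173.9, 2.3]
orientation: [3.142, 0.012, -0.0]
ft_force: [0.4, -0.0, 0.5]
width: 45.6
```

>>> move_arm:
  motion:
    - [0,-15,0,0,0,0,30]
    - [0,-32,0,0,0,0,30]
    - [0,-48,0,0,0,0,30]
    - [0,-60,0,0,0,0,30]
    - [0,-65,0,0,0,0,30]

```text
t: 5.32
ee_pos: [527.9, 108.7, 2.3]
orientation: [3.141, 0.009, -0.001]
ft_force: [0.6, 0.8, -0.5]
width: 45.5
```

>>> move_arm:
  motion:
    - [0,0,0,0,0,0,30]
    - [0,0,0,0,0,0,87.8]
    - [0,0,0,0,0,0,87.8]
    - [0,0,0,0,0,0,87.8]
    - [0,0,0,0,0,0,87.8]

```text
t: 5.73
ee_pos: [528.2, 111.6, 2.2]
orientation: [-3.142, -0.014, -0.0]
ft_force: [-0.6, -0.2, 0.1]
width: 68.7
```

>>> move_arm:
  motion:
    - [0,0,0,0,0,0,87.8]
    - [0,0,40,0,0,0,87.8]
    - [0,0,80,0,0,0,87.8]
    - [0,0,100,0,0,0,87.8]
    - [0,0,100,0,0,0,87.8]

```text
t: 6.15
ee_pos: [531.2, 111.9, 106.5]
orientation: [-3.14, -0.014, -0.012]
ft_force: [1.0, 0.0, 0.6]
width: 88.1
```

>>> move_arm:
  motion:
    - [0,25,0,0,0,0,87.8]
    - [0,50,0,0,0,0,87.8]
    - [0,50,0,0,0,0,87.8]
    - [0,50,0,0,0,0,87.8]
    - [0,50,0,0,0,0,87.8]

```text
t: 6.57
ee_pos: [527.5, 160.7, 101.4]
orientation: [3.141, 0.014, -0.002]
ft_force: [0.1, -0.8, 0.2]
width: 87.7
```

```bash
python3 w.py w2.png
```

```text
6.5667 [527.5 160.7 101.4] [ 3.141e+00  1.400e-02 -2.000e-03] [ 0.1 -0.8  0.2] 87.7
cam (array([526.85662958, 229.26302209, 263.92149971]), array([ 0.01272356, -0.25419677, -0.96713569]))
cover 0.7 px 317 265 xy [528.4 139.3]
case_slot 0.74 px 26 157 xy [337.7 221.7]
case 0.71 px 87 268 xy [345.1 135.3]
```

View pics/w2.png

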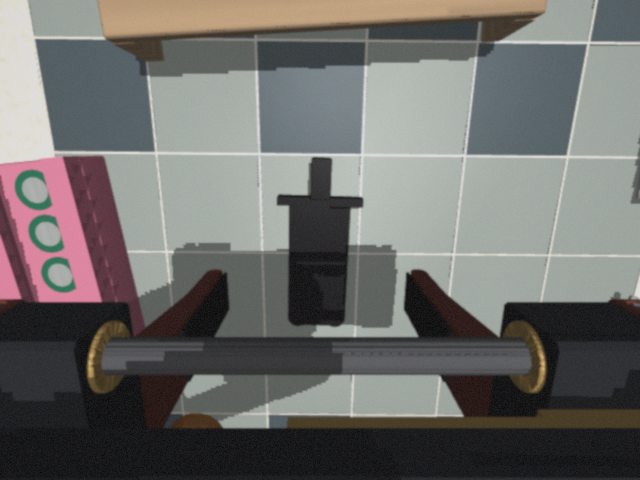

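The cover is out. It lies straight with its nose end at about row 322, its end plate at row 200 and its tab at (320,178), origin near (528,139). Before regrasping I'll look at the case from above with the tool turned along it. The same camera's view of the cover calibrates its bias.

>>> move_arm:
  motion:
    - [5,-30,30,0,0,0.1,87.8]
    - [10,-65,50,0,0,0.2,87.8]
    - [12,-105,63,0,0,0.235,87.8]
    - [17,-145,63,0,0,0.235,87.8]
    - [17,-185,63,0,0,0.235,87.8]

```text
t: 7.28
ee_pos: [546.5, -26.1, 166.8]
orientation: [3.118, 0.381, 0.006]
ft_force: [0.4, 0.4, 0.2]
width: 87.4
```

>>> move_arm:
  motion:
    - [0,-40,0,0,0,0,87.8]
    - [0,-75,0,0,0,0,87.8]
    - [0,-83,0,0,0,0,87.8]
    - [0,-83,0,0,0,0,87.8]
    - [0,-83,0,0,0,0,87.8]

```text
t: 7.7
ee_pos: [544.9, -107.1, 165.1]
orientation: [-3.118, -0.378, 0.0]
ft_force: [-0.2, 0.5, 0.9]
width: 87.8
```

>>> move_arm:
  motion:
    - [0,0,0,0,0,0,87.8]
    - [0,0,0,0,0,0,87.8]
    - [0,0,0,0,0,0,87.8]

```text
t: 7.95
ee_pos: [545.2, -105.7, 165.2]
orientation: [-3.118, -0.384, 0.0]
ft_force: [0.1, 0.9, -0.5]
width: 87.9
```

```bash
cp im.pkl im2.pkl; python3 - <<'E'
from h import *
import pickle; im=pickle.load(open("im2.pkl","rb"))
for c,r,z in((311.5,165,24),(331,165,24),(311.5,190,24),(331,190,24),(290,240,6),(349,240,6),(290,300,6),(345,300,6)): print(c,r,at(im,c,r,z).round(1))
E
python3 w.py w3.png;python3 - <<'E'
import cv2;a=cv2.imread("pics/w3.png")
b=cv2.convertScaleAbs(a[40:400,140:500],alpha=2.2,beta=10);cv2.imwrite("pics/w3c.png",cv2.resize(b,(600,600),interpolation=cv2.INTER_CUBIC))
E
```

```text
311.5 165 [523.7 218.2  24. ]
331 165 [536.8 218.3  24. ]
311.5 190 [523.8 201.5  24. ]
331 190 [537.1 201.6  24. ]
290 240 [507.4 161.2   6. ]
349 240 [552.3 161.7   6. ]
290 300 [506.9 111.7   6. ]
345 300 [550.8 112.2   6. ]
7.95 [ 545.2 -105.7  165.2] [-3.118 -0.384  0.   ] [ 0.1  0.9 -0.5] 87.9
cam (array([528.39296667, -39.25698981, 327.73610003]), array([ 0.07286083, -0.24323362, -0.96729418]))
cover 0.44 px 202 103 xy [421.7 -26.2]
cover 0.16 px 513 276 xy [ 748.4 -111. ]
case_slot 0.8 px 318 132 xy [527.1 -26.2]
case_slot 0.71 px 34 151 xy [303.4 -98.1]
case_neck 0.8 px 316 307 xy [ 558.1 -156.4]
case 0.94 px 317 227 xy [ 547.5 -110.1]
case 0.73 px 73 240 xy [ 320.9 -179.9]
```

View pics/w3c.png

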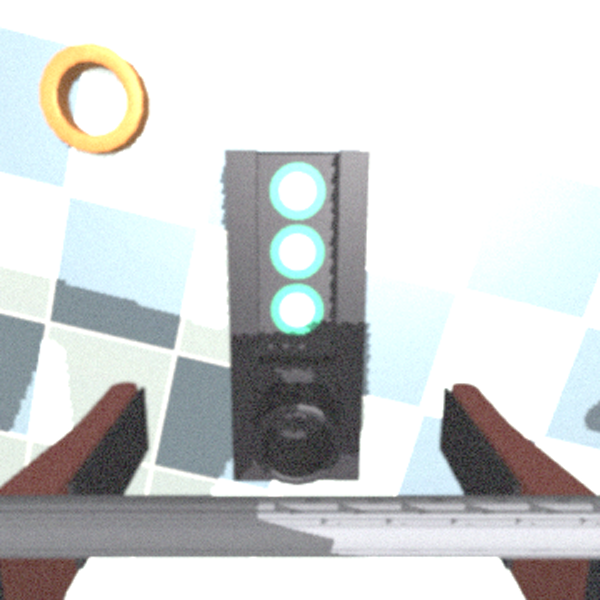

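```bash
python3 - <<'E'
from h import *
import pickle; im=pickle.load(open("im.pkl","rb"))
R=lambda c,r:(c*.6+140,r*.6+40)
P={n:at(im,*R(*p),44.5)[:2] for n,p in dict(ML=(226,152),MR=(368.5,152),FL=(234,479),FR=(358.5,479)).items()}
for n,p in P.items(): print(n,p.round(1))
m=(P["ML"]+P["MR"])/2; f=(P["FL"]+P["FR"])/2
print("mid mouth",m,"far",f,"yaw",np.degrees(np.arctan2(*(f-m)[::-1])),np.linalg.norm(f-m),"w",np.linalg.norm(P["ML"]-P["MR"]),np.linalg.norm(P["FL"]-P["FR"]), "yaw of mouth edge",np.degrees(np.arctan2(*(P["MR"]-P["ML"])[::-1])))
hsv=cv2.cvtColor(im["color"],cv2.COLOR_RGB2HSV)
k=cv2.inRange(hsv,(55,80,40),(95,255,255)); k[:,:270]=0;k[:,370:]=0
n,L,st,ce=cv2.connectedComponentsWithStats(k)
q=[]
for i in range(1,n):
    if st[i,4]>60:
        c=st[i,:2]+(st[i,2:4]-1)/2; w=at(im,*c,30)[:2]; q.append(w); print("cell",st[i],c,w.round(1))
q=np.array(q); print("cells yaw",np.degrees(np.arctan2(*(q[-1]-q[0])[::-1])))
# local edge profile rows for slot sides
g=cv2.cvtColor(im["color"],cv2.COLOR_RGB2GRAY).astype(int)
for r in(136,170,200): print(r,"L",g[r-1:r+2,268:284].mean(0).round().tolist(),"R",g[r-1:r+2,352:368].mean(0).round().tolist())
E
```

```text
ML [495.  -34.4]
MR [559.2 -18.3]
FL [ 535.2 -197.5]
FR [ 600.1 -181.2]
mid mouth [527.08361411 -26.38585528] far [ 567.65473983 -189.34959467] yaw -76.01996090108861 167.93807370126981 w 66.18993357073158 66.85285072911402 yaw of mouth edge 14.070743609500774
cell [302 138  33  34 500] [318.  154.5] [531.2 -43.7]
cell [302 175  33  32 479] [318.  190.5] [538.5 -72.5]
cell [302 210  32  32 456] [317.5 225.5] [ 545.5 -102. ]
cells yaw -76.26630458493725
136 L [209.0, 212.0, 179.0, 138.0, 123.0, 120.0, 108.0, 84.0, 66.0, 63.0, 62.0, 64.0, 63.0, 66.0, 65.0, 65.0] R [76.0, 77.0, 75.0, 75.0, 76.0, 77.0, 77.0, 76.0, 76.0, 100.0, 158.0, 201.0, 210.0, 212.0, 210.0, 212.0]
170 L [117.0, 116.0, 117.0, 117.0, 112.0, 96.0, 76.0, 62.0, 60.0, 56.0, 56.0, 59.0, 57.0, 58.0, 58.0, 59.0] R [70.0, 69.0, 67.0, 67.0, 66.0, 68.0, 67.0, 72.0, 99.0, 154.0, 196.0, 205.0, 205.0, 205.0, 206.0, 206.0]
200 L [198.0, 197.0, 196.0, 198.0, 195.0, 186.0, 154.0, 117.0, 89.0, 63.0, 52.0, 52.0, 52.0, 50.0, 53.0, 51.0] R [60.0, 58.0, 61.0, 59.0, 58.0, 60.0, 66.0, 103.0, 165.0, 205.0, 213.0, 211.0, 210.0, 209.0, 207.0, 205.0]
```

The enhanced wrist crop shows the case aligned with the image: mouth edge at crop row 152, columns 226–368; the three cells on the midline at column 298; neck at (297,437). So the case axis yaw is about -76.1°, which the tool (14.0°) already matches. The lateral line is at 505.1 by the camera, which reads about 1 mm high. Now I'll regrasp the tab.

>>> move_arm:
  motion:
    - [-2,40,0,0,0,-0.1,87.8]
    - [-4,80,0,0,0,-0.2,87.8]
    - [-6,120,0,0,0,-0.259,87.8]
    - [-8,160,0,0,0,-0.259,87.8]
    - [-10,200,-10,0,0,-0.259,87.8]

```text
t: 8.67
ee_pos: [536.1, 94.8, 156.7]
orientation: [-3.141, 0.027, -0.005]
ft_force: [0.6, 0.2, 0.3]
width: 88.1
```

>>> move_arm:
  motion:
    - [-2,40,-25,0,0,0,87.8]
    - [-4,80,-55,0,0,0,87.8]
    - [-5,115,-85,0,0,0,87.8]
    - [-5,116,-110,0,0,0,87.8]
    - [-5,116,-110,0,0,0,87.8]

```text
t: 9.08
ee_pos: [526.0, 210.6, 39.0]
orientation: [3.138, -0.019, -0.014]
ft_force: [-1.4, -1.1, -1.3]
width: 87.9
```

>>> move_arm:
  motion:
    - [0,0,0,0,0,0,87.8]
    - [0,0,0,0,0,0,87.8]
    - [0,0,0,0,0,0,87.8]

```text
t: 9.33
ee_pos: [531.6, 208.3, 47.3]
orientation: [-3.141, 0.027, -0.004]
ft_force: [0.4, -0.8, 0.1]
width: 87.9
```

>>> move_arm:
  motion:
    - [-2,1,-22,0,0,0,50]
    - [-2,1,-43,0,0,0,50]
    - [-2,1,-43,0,0,0,50]
    - [-2,1,-43,0,0,0,50]
    - [-2,1,-43,0,0,0,50]

```text
t: 9.75
ee_pos: [529.5, 209.7, 4.1]
orientation: [-3.141, 0.027, -0.004]
ft_force: [0.3, 0.2, -0.3]
width: 58.0
```

>>> move_arm:
  motion:
    - [0,0,0,0,0,0,5]
    - [0,0,0,0,0,0,5]
    - [0,0,0,0,0,0,5]
    - [0,0,0,0,0,0,5]
    - [0,0,0,0,0,0,5]

```text
t: 10.17
ee_pos: [528.4, 210.0, 2.6]
orientation: [-3.141, 0.025, -0.001]
ft_force: [0.3, -0.3, -1.0]
width: 24.9
```

>>> move_arm:
  motion:
    - [0,0,0,0,0,0,5]
    - [0,0,0,0,0,0,5]
    - [0,0,0,0,0,0,5]
    - [0,0,0,0,0,0,5]
    - [0,0,0,0,0,0,5]

```text
t: 10.58
ee_pos: [528.3, 210.0, 2.3]
orientation: [-3.141, 0.025, -0.0]
ft_force: [0.1, -0.8, 2.1]
width: 13.7
```

Tab gripped at 13.7 mm. I'll lift, turn to the case axis and go to the pre-insert point, 20 mm before the mouth.

>>> move_arm:
  motion:
    - [0,0,20,0,0,0,5]
    - [0,0,50,0,0,0,5]
    - [-10,-30,60,0,0,0.08,5]
    - [-22,-65,60,0,0,0.17,5]
    - [-36,-99.7,60,0,0,0.259,5]

```text
t: 11.0
ee_pos: [492.7, 109.9, 63.1]
orientation: [-3.117, -0.39, -0.004]
ft_force: [0.8, -0.9, -0.9]
width: 13.6
```

>>> move_arm:
  motion:
    - [0,0,0,0,0,0,5]
    - [0,0,0,0,0,0,5]
    - [0,0,0,0,0,0,5]
    - [0,0,0,0,0,0,5]
    - [0,0,0,0,0,0,5]

```text
t: 11.42
ee_pos: [492.8, 111.1, 62.2]
orientation: [-3.118, -0.382, -0.001]
ft_force: [-0.7, 0.1, -0.6]
width: 13.9
```

```bash
cat > t.py <<'E'
from h import *
o=get_obs();p=o["ee_pos"];v=np.array([.9706,.2408]);u=np.array([.2408,-.9706])
rv=o["orientation"]; Rm=cv2.Rodrigues(rv)[0]
print("t",o["t"],"lat",(p[:2]@v).round(2),"s",(p[:2]@u).round(2),"z",p[2].round(2),"toolx",np.degrees(np.arctan2(Rm[1,0],Rm[0,0])).round(2),"toolz",Rm[:,2].round(4),"F u,v,z",(o["ft_force"][:2]@u).round(1),(o["ft_force"][:2]@v).round(1),o["ft_force"][2].round(1),"w",round(o["width"],1))
E
python3 t.py
```

```text
t 11.4167 lat 505.09 s 10.79 z 62.17 toolx 13.96 toolz [ 6.e-04  2.e-04 -1.e+00] F u,v,z -0.2 -0.6 -0.6 w 13.9
```

>>> move_arm:
  motion:
    - [-0.8,-0.2,-14,0,0,0,5]
    - [-0.8,-0.2,-28.7,0,0,0,5]
    - [-0.8,-0.2,-28.7,0,0,0,5]
    - [-0.8,-0.2,-28.7,0,0,0,5]
    - [-0.8,-0.2,-28.7,0,0,0,5]

```text
t: 11.83
ee_pos: [491.7, 110.5, 33.8]
orientation: [-3.118, -0.382, -0.0]
ft_force: [0.2, -0.3, -0.1]
width: 13.5
```

```bash
python3 t.py; python3 - <<'E'
from h import *
w=get_image("wrist"); t=get_image("top")
o=get_obs(); print("TCP px",proj(w,o["ee_pos"]).round(1))
f=lambda a,c0,r0,c1,r1,W,H:cv2.resize(cv2.convertScaleAbs(a[r0:r1,c0:c1,::-1],alpha=1.9,beta=10),(W,H),interpolation=cv2.INTER_CUBIC)
cv2.imwrite("pics/d.png",np.hstack([f(w["color"],270,210,370,360,400,600),f(t["color"],270,225,350,305,400,400)]) if 0 else np.hstack([f(w["color"],270,210,370,360,400,600),np.vstack([f(t["color"],250,235,350,285,400,200),f(t["color"],330,215,430,265,400,200),f(t["color"],250,235,350,285,400,200)])]))
import pickle;pickle.dump({"w":{k:w[k] for k in("color","mtx","camera_from_world")},"t":{k:t[k] for k in("color","mtx","camera_from_world")}},open("d.pkl","wb"))
E
```

```text
t 11.8333 lat 503.88 s 11.11 z 33.78 toolx 13.96 toolz [ 1.e-04  0.e+00 -1.e+00] F u,v,z 0.3 0.1 -0.1 w 13.5
TCP px [316.8 290.9]
```

View pics/d.png

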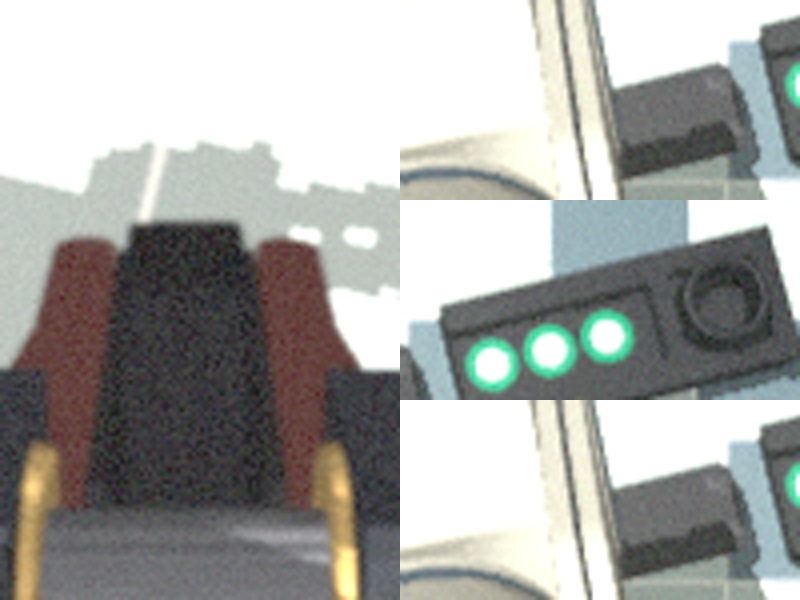

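```bash
python3 - <<'E'
from h import *
import pickle; d=pickle.load(open("d.pkl","rb")); d3=pickle.load(open("im.pkl","rb"))
v=np.array([.9706,.2408]);u=np.array([.2408,-.9706])
w,t=d["w"],d["t"]
print("tab lat by wrist",(at(w,316.6,266,55.5)[:2]@v), [ (at(w,c,266,55.5)[:2]@v).round(2) for c in(302.9,330.4)])
def prof(im,s0,s1,lo,hi,z,step=.5):
    g=cv2.cvtColor(im["color"],cv2.COLOR_RGB2GRAY).astype(np.float32)
    L=np.arange(lo,hi,step);acc=[]
    for s in np.arange(s0,s1,1.5):
        P=np.array([proj(im,[*(v*l+u*s),z]) for l in L],np.float32)
        acc.append(cv2.remap(g,P[:,0:1],P[:,1:2],cv2.INTER_LINEAR)[:,0])
    a=np.mean(acc,0);dg=np.gradient(a,step);i=np.argsort(-abs(dg))
    out=[]
    for k in i:
        if all(abs(L[k]-o[0])>4 for o in out): out.append((round(float(L[k]),1),round(float(dg[k]),1)))
        if len(out)>=5: break
    return sorted(out)
print("top cover",prof(t,95,122,470,540,37.5))
print("top case lip",prof(t,156,240,460,550,44.5)); print("top case",prof(t,262,318,460,550,44.5))
print("wrist case mouth half",prof(d3,156,230,460,550,44.5)); print("wrist case far",prof(d3,262,300,460,550,44.5))
for n,im,box in(("top",t,(330,215,430,285)),("wrist",d3,(270,100,370,330))):
    k=cv2.inRange(cv2.cvtColor(im["color"],cv2.COLOR_RGB2HSV),(55,80,40),(95,255,255))
    m=np.zeros_like(k);m[box[1]:box[3],box[0]:box[2]]=k[box[1]:box[3],box[0]:box[2]]
    n_,_,st,_=cv2.connectedComponentsWithStats(m)
    print(n,[(at(im,*(s[:2]+(s[2:4]-1)/2),30)[:2]@v).round(1) for s in st[1:] if s[4]>40])
E
```

```text
tab lat by wrist 503.9148122702999 [np.float64(498.1), np.float64(509.77)]
top cover [(473.0, -1.4), (480.5, -13.4), (488.5, -1.2), (496.0, 4.1), (527.0, 23.3)]
top case lip [(461.0, -16.9), (467.5, -11.1), (496.0, 8.8), (511.5, -9.1), (538.5, 19.3)]
top case [(461.0, -10.6), (467.5, -6.8), (472.0, 3.8), (481.5, -2.2), (538.5, 19.9)]
wrist case mouth half [(470.0, -32.5), (497.5, 15.8), (513.0, -15.0), (524.5, 15.2), (539.0, 51.9)]
wrist case far [(471.5, -15.8), (510.5, -2.6), (518.5, -2.8), (539.0, 33.4), (543.5, 2.4)]
top [np.float64(504.9), np.float64(505.6)]
wrist [np.float64(505.1), np.float64(505.2), np.float64(504.9)]
```

The wrist camera's near bias is about zero: tab measured at 503.9 against TCP 503.9. The top camera puts the cover mid at 503.75 and the case line at about 505. I'll shift +1 mm laterally and enter slowly.

>>> move_arm:
  motion:
    - [1,0.2,-0.3,0,0,0,5]
    - [2.9,-7.5,-0.3,0,0,0,5]
    - [4.6,-14.3,-0.3,0,0,0,5]
    - [4.6,-14.3,-0.3,0,0,0,5]

```text
t: 12.27
ee_pos: [496.5, 94.6, 33.5]
orientation: [3.118, 0.379, 0.001]
ft_force: [0.8, -0.8, -0.9]
width: 13.7
```

>>> move_arm:
  motion:
    - [0.7,-2.9,0,0,0,0,5]
    - [1.4,-5.8,0,0,0,0,5]
    - [2.2,-8.7,0,0,0,0,5]
    - [2.9,-11.6,0,0,0,0,5]
    - [3.6,-14.6,0,0,0,0,5]

```text
t: 12.68
ee_pos: [499.7, 80.9, 33.2]
orientation: [-3.118, -0.381, 0.0]
ft_force: [0.2, 0.4, -0.6]
width: 14.1
```

```bash
python3 t.py
```

```text
t 12.6833 lat 504.44 s 41.84 z 33.22 toolx 13.92 toolz [-1.e-04 -0.e+00 -1.e+00] F u,v,z -0.4 0.3 -0.6 w 14.1
```

About 10 mm in with no force. Going on.

>>> move_arm:
  motion:
    - [2.3,-7.7,0,0,0,0,5]
    - [4.2,-15.4,0,0,0,0,5]
    - [6.1,-23.2,0,0,0,0,5]
    - [8.1,-31,0,0,0,0,5]
    - [10,-38.7,0,0,0,0,5]

```text
t: 13.1
ee_pos: [509.9, 41.5, 33.3]
orientation: [3.118, 0.38, 0.0]
ft_force: [0.2, -0.8, -1.1]
width: 14.0
```

```bash
python3 t.py
```

```text
t 13.1 lat 504.86 s 82.53 z 33.26 toolx 13.91 toolz [ 1.e-04 -0.e+00 -1.e+00] F u,v,z 0.8 0.0 -1.1 w 14.0
```

>>> move_arm:
  motion:
    - [1.9,-7.8,0,0,0,0,5]
    - [3.9,-15.5,0,0,0,0,5]
    - [5.8,-23.3,0,0,0,0,5]
    - [7.7,-31,0,0,0,0,5]
    - [8.9,-36,0,0,0,0,5]

```text
t: 13.52
ee_pos: [518.8, 5.4, 33.3]
orientation: [3.118, 0.38, 0.0]
ft_force: [0.2, 0.7, -0.8]
width: 13.8
```

```bash
python3 t.py
```

```text
t 13.5167 lat 504.86 s 119.64 z 33.26 toolx 13.9 toolz [ 2.e-04 -0.e+00 -1.e+00] F u,v,z -0.6 0.4 -0.8 w 13.8
```

>>> move_arm:
  motion:
    - [0.7,-2.9,0,0,0,0,5]
    - [1.4,-5.8,0,0,0,0,5]
    - [1.9,-7.8,0,0,0,0,5]
    - [1.9,-7.8,0,0,0,0,5]

```text
t: 13.85
ee_pos: [520.5, -1.5, 33.2]
orientation: [3.118, 0.381, 0.0]
ft_force: [0.7, -0.4, -0.7]
width: 13.5
```

```bash
python3 t.py
```

```text
t 13.85 lat 504.79 s 126.82 z 33.25 toolx 13.92 toolz [ 0. -0. -1.] F u,v,z 0.5 0.6 -0.7 w 13.5
```

>>> move_arm:
  motion:
    - [0,0,-0.8,0,0,0,5]
    - [0.4,-1.5,-0.8,0,0,0,5]
    - [0.7,-2.9,-0.8,0,0,0,5]
    - [1,-3.9,-0.8,0,0,0,5]
    - [1,-3.9,-0.8,0,0,0,5]

```text
t: 14.27
ee_pos: [521.3, -4.8, 32.4]
orientation: [-3.118, -0.38, 0.0]
ft_force: [-0.0, 4.4, 0.0]
width: 13.9
```

```bash
python3 t.py
```

```text
t 14.2667 lat 504.82 s 130.22 z 32.43 toolx 13.89 toolz [-2.e-04  7.e-04 -1.e+00] F u,v,z -4.2 1.0 0.0 w 13.9
```

>>> move_arm:
  motion:
    - [0.2,-1,0,0,0,0,5]
    - [0.5,-1.9,0,0,0,0,5]
    - [0.5,-1.9,0,0,0,0,5]

```text
t: 14.52
ee_pos: [521.4, -5.0, 32.4]
orientation: [-3.116, -0.379, 0.001]
ft_force: [-1.8, 17.1, 1.3]
width: 13.8
```

```bash
python3 t.py
```

```text
t 14.5167 lat 504.82 s 130.45 z 32.42 toolx 13.86 toolz [-0.0011  0.0026 -1.    ] F u,v,z -17.1 2.4 1.3 w 13.8
```

Contact at 17 N right where expected (s≈130.4), so the end plate is on the case. I'll relieve the load, release, rise and look.

>>> move_arm:
  motion:
    - [-0.3,1.3,0,0,0,0,5]
    - [-0.3,1.3,0,0,0,0,15]
    - [-0.3,1.3,0,0,0,0,40]
    - [-0.3,1.3,0,0,0,0,40]
    - [-0.3,1.3,0,0,0,0,40]

```text
t: 14.93
ee_pos: [521.8, -6.1, 32.5]
orientation: [3.118, 0.381, 0.0]
ft_force: [-0.5, -0.4, -0.6]
width: 31.6
```

>>> move_arm:
  motion:
    - [0,0,0,0,0,0,50]
    - [0,0,20,0,0,0,50]
    - [0,0,50,0,0,0,60]
    - [0,0,85,0,0,0,87.8]
    - [0,0,120,0,0,0,87.8]

```text
t: 15.35
ee_pos: [520.9, -6.1, 153.3]
orientation: [-3.118, -0.38, 0.003]
ft_force: [0.5, -0.2, -0.0]
width: 64.6
```

>>> move_arm:
  motion:
    - [10,-40,5,0,0,0,87.8]
    - [17,-70,10,0,0,0,87.8]
    - [17,-70,10,0,0,0,87.8]
    - [17,-70,10,0,0,0,87.8]
    - [17,-70,10,0,0,0,87.8]

```text
t: 15.77
ee_pos: [538.0, -75.9, 162.1]
orientation: [-3.118, -0.379, 0.001]
ft_force: [-0.5, -0.2, -0.6]
width: 88.0
```

```bash
python3 w.py w4.png;python3 - <<'E'
import cv2;a=cv2.imread("pics/w4.png")
b=cv2.convertScaleAbs(a[20:340,140:500],alpha=2.2,beta=10);cv2.imwrite("pics/w4c.png",cv2.resize(b,(675,600),interpolation=cv2.INTER_CUBIC))
E
```

```text
15.7667 [538.  -75.9 162.1] [-3.118e+00 -3.790e-01  1.000e-03] [-0.5 -0.2 -0.6] 88.0
cam (array([521.45746263,  -9.41874701, 324.63407235]), array([ 0.07139149, -0.24326265, -0.96739643]))
cover 0.89 px 315 226 xy [537.7 -78.4]
cover 0.31 px 172 424 xy [ 437.7 -336.1]
case_slot 0.71 px 40 187 xy [304.5 -95.1]
case_neck 0.73 px 318 346 xy [ 559.7 -157.3]
case 0.7 px 77 272 xy [ 321.7 -179.6]
plug 0.55 px 169 425 xy [ 433.7 -337.9]
```

View pics/w4c.png

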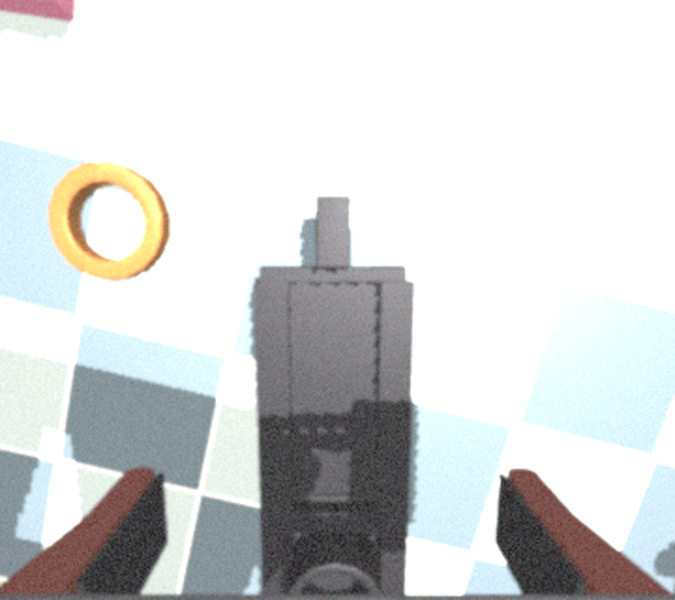

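The cover is in with its end plate (crop row 268–282) flush on the case face. The tab is straight on the axis at (333,232), and no gap is visible. Next, the middle plug.

>>> move_arm:
  motion:
    - [-15,-38,0,0,0,0,87.8]
    - [-30,-76,0,0,0,0,87.8]
    - [-45,-114,0,0,0,0,87.8]
    - [-60,-152,0,0,0,0,87.8]
    - [-75,-190,0,0,0,0,87.8]

```text
t: 16.48
ee_pos: [462.8, -266.9, 162.4]
orientation: [-3.118, -0.383, 0.0]
ft_force: [0.8, 0.2, 0.3]
width: 87.9
```

>>> move_arm:
  motion:
    - [-15,-38,0,0,0,0,87.8]
    - [-30,-70,0,0,0,0,87.8]
    - [-30,-70,0,0,0,0,87.8]
    - [-30,-70,0,0,0,0,87.8]
    - [-30,-70,0,0,0,0,87.8]

```text
t: 16.9
ee_pos: [433.5, -335.3, 162.2]
orientation: [-3.118, -0.38, 0.001]
ft_force: [-0.0, -0.1, -0.3]
width: 87.6
```

```bash
python3 w.py w5.png;python3 - <<'E'
from h import *
import pickle; im=pickle.load(open("im.pkl","rb"))
g=cv2.cvtColor(im["color"],cv2.COLOR_RGB2GRAY); k=(g<45).astype(np.uint8)
k[255:]=0 if 0 else k[255:]
n,L,st,ce=cv2.connectedComponentsWithStats(k)
for i in range(1,n):
    if st[i,4]>300: print(st[i],ce[i].round(1),at(im,*ce[i],31).round(1),at(im,*ce[i],63).round(1))
cv2.imwrite("pics/w5c.png",cv2.convertScaleAbs(im["color"][:,:,::-1],alpha=2.2,beta=10)[60:400,120:560])
E
```

```text
16.9 [ 433.5 -335.3  162.2] [-3.118e+00 -3.800e-01  1.000e-03] [-0.  -0.1 -0.3] 87.6
cam (array([ 416.8766501 , -268.92359977,  324.75711465]), array([ 0.07208271, -0.24287919, -0.96744152]))
case_neck 0.61 px 577 24 xy [ 559.6 -154.8]
case_neck 0.55 px 210 49 xy [ 335.5 -224.7]
case 0.6 px 234 9 xy [ 324.9 -178.1]
plug 0.83 px 313 226 xy [ 431.  -338.6]
[ 468    0  141  102 9967] [536.6  47.5] [ 561.6 -156.5   31. ] [ 545.8 -168.7   63. ]
[ 290  208   49   48 1812] [313.3 232.3] [ 431.5 -337.4   31. ] [ 429.9 -329.9   63. ]
[  396   247   244   171 18785] [521.4 334.9] [ 643.6 -386.2   31. ] [ 618.9 -373.4   63. ]
[    0   270   640   210 52978] [238.7 418.4] [ 404.8 -541.    31. ] [ 406.1 -511.4   63. ]
```

View pics/w5c.png

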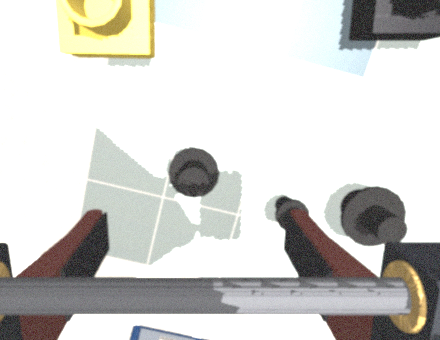

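The plug is at (193,172) in the crop, with shoulder about 43 mm, at world (431,-338). The thin plug at (288,208) and the wide one at (373,215) are clear of the fingers. I'll descend with the jaws partly open.

>>> move_arm:
  motion:
    - [-2.5,-2.7,-40,0,0,0,60]
    - [-2.5,-2.7,-80,0,0,0,60]
    - [-2.5,-2.7,-110,0,0,0,60]
    - [-2.5,-2.7,-124,0,0,0,60]
    - [-2.5,-2.7,-124,0,0,0,60]

```text
t: 17.62
ee_pos: [429.4, -336.4, 35.2]
orientation: [-3.114, -0.382, 0.007]
ft_force: [0.5, -0.0, 0.2]
width: 60.9
```

>>> move_arm:
  motion:
    - [0,0,0,0,0,0,60]
    - [0,0,0,0,0,0,40]
    - [0,0,0,0,0,0,15]
    - [0,0,0,0,0,0,15]
    - [0,0,0,0,0,0,15]

```text
t: 18.03
ee_pos: [431.7, -339.0, 39.6]
orientation: [3.117, 0.381, 0.002]
ft_force: [-0.2, -0.9, -0.0]
width: 36.7
```

>>> move_arm:
  motion:
    - [0,0,0,0,0,0,15]
    - [0,0,0,0,0,0,15]
    - [0,0,0,0,0,0,15]
    - [0,0,0,0,0,0,15]
    - [0,0,0,0,0,0,15]

```text
t: 18.45
ee_pos: [431.3, -338.8, 38.9]
orientation: [3.118, 0.381, 0.001]
ft_force: [-1.1, 0.2, 5.7]
width: 23.3
```

```bash
python3 t.py
```

```text
t 18.45 lat 337.06 s 432.69 z 38.86 toolx 13.92 toolz [ 4.e-04 -4.e-04 -1.e+00] F u,v,z -0.4 -1.0 5.7 w 23.3
```

>>> move_arm:
  motion:
    - [0,0,30,0,0,0,15]
    - [0,0,65,0,0,0,15]
    - [12,18,95,0,0,0,15]
    - [35,50,105,0,0,0,15]
    - [55,78,105,0,0,0,15]

```text
t: 18.87
ee_pos: [488.2, -261.0, 146.7]
orientation: [3.116, 0.376, 0.007]
ft_force: [0.3, 0.0, -0.1]
width: 23.2
```

>>> move_arm:
  motion:
    - [20,28,0,0,0,0,15]
    - [40,57,0,0,0,0,15]
    - [60,85,0,0,0,0,15]
    - [73.1,103.3,0,0,0,0,15]
    - [73.1,103.3,0,0,0,0,15]

```text
t: 19.28
ee_pos: [561.4, -154.0, 143.4]
orientation: [-3.117, -0.386, -0.002]
ft_force: [-0.1, 0.8, -0.5]
width: 23.6
```

>>> move_arm:
  motion:
    - [0,0,0,0,0,0,15]
    - [0,0,0,0,0,0,15]
    - [0,0,0,0,0,0,15]

```text
t: 19.53
ee_pos: [558.3, -158.1, 143.2]
orientation: [-3.118, -0.379, 0.001]
ft_force: [-0.7, -0.4, -0.7]
width: 23.5
```

```bash
python3 t.py; python3 - <<'E'
from h import *
w=get_image("wrist"); s=get_image("scene")
f=lambda a,c0,r0,c1,r1,W,H:cv2.resize(cv2.convertScaleAbs(a[r0:r1,c0:c1,::-1],alpha=1.9,beta=10),(W,H),interpolation=cv2.INTER_CUBIC)
cv2.imwrite("pics/e.png",np.hstack([f(w["color"],260,180,380,360,400,600),f(s["color"],210,190,290,310,400,600)]))
P=lambda s_,z:(*(505*np.array([.9706,.2408])+s_*np.array([.2408,-.9706])),z)
print("neck in wrist",proj(w,P(287,75)).round(1),"scene",proj(s,P(287,75)).round(1), "TCP scene",proj(s,get_obs()["ee_pos"]).round(1))
for n,im in(("w",w),("s",s)):
  for l in("plug","case_neck"):
    for m in mark_of(im,l)[:3]: print(n,l,round(m["p"],2),np.round(m["location"][::-1]))
E
```

```text
t 19.5333 lat 503.83 s 287.91 z 143.18 toolx 13.86 toolz [-9.e-04  1.e-04 -1.e+00] F u,v,z 0.2 -0.8 -0.7 w 23.5
neck in wrist [318.  250.1] scene [257.4 282.2] TCP scene [252.9 257.5]
w plug 0.83 [319. 266.]
s plug 0.89 [255. 274.]
s plug 0.15 [290. 266.]
s case_neck 0.92 [284. 156.]
s case_neck 0.85 [149. 231.]
s case_neck 0.67 [259. 278.]
```

View pics/e.png

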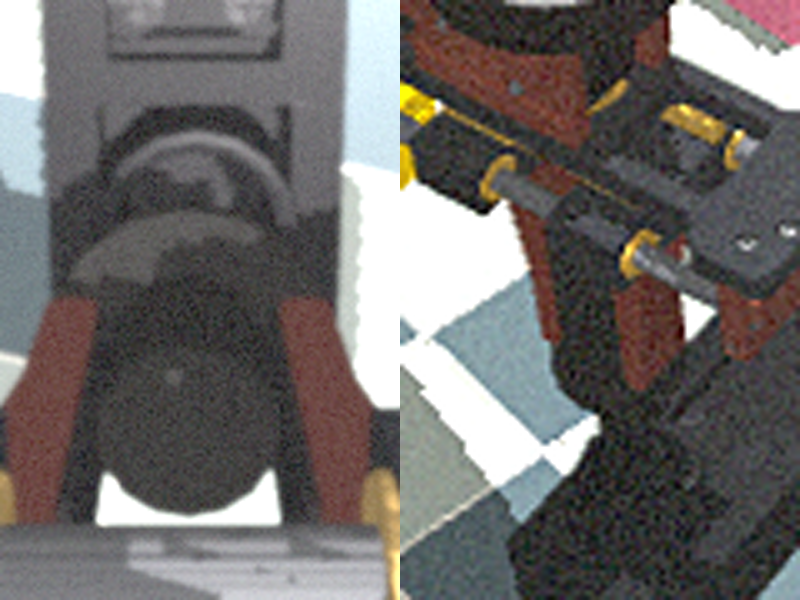

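Wrist view: the plug is upright in the jaws, its shoulder centre at crop column ~190, with the neck rim arc just behind centred at ~204. That fits the +1 mm lateral correction. Lowering now.

>>> move_arm:
  motion:
    - [1.1,0.3,0,0,0,0,15]
    - [1.1,0.3,-12,0,0,0,15]
    - [1.1,0.3,-24,0,0,0,15]
    - [1.1,0.3,-34,0,0,0,15]
    - [1.1,0.3,-34,0,0,0,15]

```text
t: 20.25
ee_pos: [558.3, -156.3, 106.3]
orientation: [-3.116, -0.381, 0.007]
ft_force: [0.5, 0.2, 0.3]
width: 23.2
```

```bash
python3 t.py
```

```text
t 20.25 lat 504.28 s 286.18 z 106.31 toolx 13.93 toolz [-0.0047  0.0014 -1.    ] F u,v,z -0.1 0.5 0.3 w 23.2
```

>>> move_arm:
  motion:
    - [0,0,-4,0,0,0,15]
    - [0,0,-8,0,0,0,15]
    - [0,0,-8,0,0,0,15]

```text
t: 20.5
ee_pos: [560.0, -156.9, 100.7]
orientation: [-3.118, -0.381, 0.001]
ft_force: [0.4, 0.2, -0.0]
width: 23.8
```

```bash
python3 t.py
```

```text
t 20.5 lat 505.77 s 287.09 z 100.69 toolx 13.93 toolz [-9.e-04  2.e-04 -1.e+00] F u,v,z -0.1 0.5 -0.0 w 23.8
```

>>> move_arm:
  motion:
    - [-0.4,0,-3,0,0,0,15]
    - [-0.4,0,-6,0,0,0,15]
    - [-0.4,0,-9,0,0,0,15]
    - [-0.4,0,-12,0,0,0,15]
    - [-0.4,0,-12,0,0,0,15]

```text
t: 20.92
ee_pos: [559.5, -156.9, 88.9]
orientation: [-3.118, -0.381, 0.001]
ft_force: [0.3, -0.4, -0.4]
width: 23.2
```

```bash
python3 t.py
```

```text
t 20.9167 lat 505.32 s 286.99 z 88.86 toolx 13.92 toolz [-8.e-04  2.e-04 -1.e+00] F u,v,z 0.5 0.2 -0.4 w 23.2
```

Still free. Now the last 3–4 mm to contact.

>>> move_arm:
  motion:
    - [0,0,-1.2,0,0,0,15]
    - [0,0,-2.2,0,0,0,15]
    - [0,0,-3,0,0,0,15]
    - [0,0,-3,0,0,0,15]

```text
t: 21.25
ee_pos: [559.8, -156.9, 86.3]
orientation: [-3.118, -0.381, 0.0]
ft_force: [-0.2, -0.8, -0.8]
width: 23.8
```

>>> move_arm:
  motion:
    - [0,0,-0.7,0,0,0,15]
    - [0,0,-1.2,0,0,0,15]
    - [0,0,-1.2,0,0,0,15]

```text
t: 21.5
ee_pos: [560.1, -157.0, 85.9]
orientation: [3.118, 0.381, 0.0]
ft_force: [-1.5, 0.2, 5.4]
width: 23.2
```

```bash
python3 t.py
```

```text
t 21.5 lat 505.8 s 287.27 z 85.93 toolx 13.92 toolz [ 3.e-04 -1.e-04 -1.e+00] F u,v,z -0.6 -1.4 5.4 w 23.2
```

Contact at TCP z = 85.9, exactly the seated height. Release, rise and look.

>>> move_arm:
  motion:
    - [0,0,0,0,0,0,24]
    - [0,0,0,0,0,0,30]
    - [0,0,0,0,0,0,40]
    - [0,0,0,0,0,0,40]
    - [0,0,0,0,0,0,40]

```text
t: 21.92
ee_pos: [559.9, -157.0, 85.1]
orientation: [-3.118, -0.381, 0.0]
ft_force: [0.1, 0.2, 0.3]
width: 39.9
```

>>> move_arm:
  motion:
    - [0,0,0,0,0,0,45]
    - [0,0,15,0,0,0,50]
    - [0,0,50,0,0,0,60]
    - [0,0,85,0,0,0,60]
    - [0,0,110,0,0,0,60]

```text
t: 22.33
ee_pos: [560.5, -157.1, 197.6]
orientation: [3.118, 0.381, 0.002]
ft_force: [1.3, -0.0, 0.2]
width: 59.5
```

>>> move_arm:
  motion:
    - [-15,38,0,0,0,0,60]
    - [-30,75,0,0,0,0,60]
    - [-70,85,0,0,0,0,60]
    - [-110,85,0,0,0,0,60]
    - [-150,85,0,0,0,0,60]

```text
t: 22.75
ee_pos: [408.2, -71.0, 195.0]
orientation: [3.118, 0.384, -0.0]
ft_force: [-0.1, -0.4, 0.8]
width: 59.8
```

>>> move_arm:
  motion:
    - [0,0,0,0,0,0,60]
    - [0,0,0,0,0,0,60]
    - [0,0,0,0,0,0,60]

```text
t: 23.0
ee_pos: [411.0, -72.2, 195.8]
orientation: [3.118, 0.38, 0.003]
ft_force: [-0.1, -0.4, 0.5]
width: 59.9
```

```bash
python3 t.py; python3 - <<'E'
from h import *
t=get_image("top"); s=get_image("scene")
f=lambda a,c0,r0,c1,r1,W,H:cv2.resize(cv2.convertScaleAbs(a[r0:r1,c0:c1,::-1],alpha=2,beta=10),(W,H),interpolation=cv2.INTER_CUBIC)
cv2.imwrite("pics/f.png",np.hstack([f(s["color"],210,200,330,330,554,600),np.vstack([f(t["color"],310,205,440,290,246,161),f(t["color"],470,200,530,330,246,439)])]))
v=np.array([.9706,.2408]);u=np.array([.2408,-.9706])
P=lambda s_,z:(*(505*v+s_*u),z)
print("exp plug s,t",proj(s,P(287,47)).round(1),proj(t,P(287,47)).round(1),"exp grip top (scene)",proj(s,P(287,110)).round(1),"rim",proj(s,P(287,77)).round(1),"cover exp",proj(s,P(202,30)).round(1),proj(t,P(202,30)).round(1))
for n,im in(("s",s),("t",t)):
  for l in("plug","cover"):
    for m in mark_of(im,l)[:3]: print(n,l,round(m["p"],2),np.round(m["location"][::-1]))
E
```

```text
t 23.0 lat 381.5 s 169.05 z 195.84 toolx 13.9 toolz [ 2.1e-03 -4.0e-04 -1.0e+00] F u,v,z 0.4 -0.2 0.5 w 59.9
exp plug s,t [258.7 291.7] [409.9 240.6] exp grip top (scene) [255.6 269.9] rim [257.3 281.6] cover exp [287.6 265. ] [368.  251.9]
s plug 0.7 [260. 293.]
s cover 0.58 [290. 266.]
s cover 0.27 [156. 361.]
t plug 0.68 [409. 238.]
t plug 0.43 [342. 256.]
t cover 0.81 [368. 254.]
t cover 0.28 [383. 250.]
```

View pics/f.png

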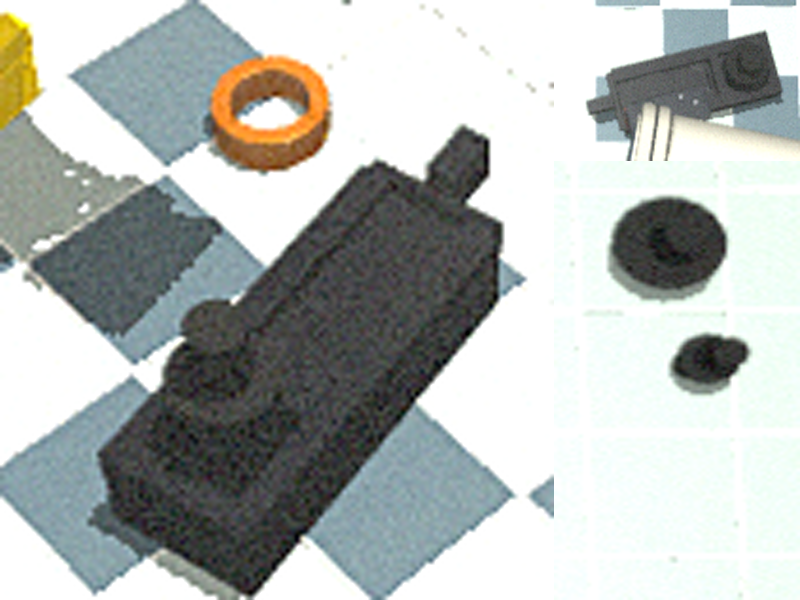

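The final picture shows the cover home with its tab at (460,165). The plug stands upright on the neck at (215,345), its grip top where predicted. The tape roll and the other two plugs haven't moved. Handing in.

```bash
python3 -c "
from workcell import *
print(close_job())"
```

```text
the job is handed in; nothing more can be done
None
```

The case is closed: the cover is in to its end plate, the middle plug is seated in the neck, both are released, and I handed the job in at about 23 s of the 62 s.

- **Cover:** I drew it out by the nose, put it down, took it again by the tab and slid it in along the case axis. It ran free until contact at the expected depth (about 17 N). The picture afterwards showed the end plate flush with no gap.
- **Plug:** I chose the middle one by its measured shoulder of about 42 mm (the others measured about 55 and 30 mm). It met the rim with about 5 N at exactly the computed seated height and stands upright.
- **Last checks:** In the scene and top views, the cover and plug origins found by the networks agree with the expected home positions to within about 3 pixels. The tape roll and the other two plugs looked unmoved. I did not check the cells or the screwdriver again at the end; the arm never went near them.
- **Disagreement:** The camera and robot readings of the sideways line differed by up to about 1 mm. I settled that before the insertion by comparing the held tab with the case.

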